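Free the jammed locking pin and unlock the toolbox

ROBOT

A 6-joint arm with a two-finger parallel gripper is mounted at the origin on the work surface. World frame = base frame: x ahead of the robot, y to its left, z up, the work surface at z = 0. Lengths are in m, angles in rad, forces in N, time in s.
With the tool pointing down it reaches from about 0.35 to 1 m from the base axis. Payload 7.1 kg.
Tool frame: the origin (TCP) lies on the centre line of the jaws, within the pads' length; the fingertips stand arm.tip_reach ahead of it and the grasp point (between the pads) is the TCP (arm.tip_reach is the distance from the TCP to the fingertips, in m); z points along the fingers, y is the line along which they close (so a half turn about z gives the same grasp; the last joint's range is limited). The gripper opens to 85 mm and grips with 20 to 120 N. Pads are 22 mm wide; open, the fingers measure 114 mm over their backs; the gripper's body (76 mm by 85 mm) begins 54 mm behind the grasp point. The pads swing forward as they close: fully open they stand 13 mm farther back than shut.
Start: joints at [1.21, 0.423, 1.63, -0, 1.089, -0.019], TCP at [0.209, 0.589, 0.25] pointing down, gripper open.
Joint ranges: [-3, 3], [-0.9, 2.11], [0.09, 2.58], [-1.31, 4.45], [0.11, 2.69], [-2.54, 2.54]. Speed limits (rad/s): [2.39, 2.39, 3.01, 3.14, 3.14, 3.14].

INTERFACE

Orientations are given as a unit quaternion [x, y, z, w].
In Python, from rig import telemetry, optics, arm gives the robot as it stands.
- The arm moves only by the tool drive_tool, never from a script. Its argument "rows" is a list of rows, each an object with "dp": the shift along the tool's x, y, z in cm, a list of three; "delta_rot": the turn, a rotation vector about the tool's x, y, z in rad, a list of three; "claw": the finger opening in cm, from 0 to 8.54. A call has 1 to 20 rows; each row shifts and turns the commanded pose from where the row before left it, along the tool's axes as they then stand; what a row does not reach is not made up. A row lasts 1/8 s, in which the tool goes at most 62.5 mm and 10.7 degrees, less where a joint would pass 70% of its speed; a pose out of reach is approached as far as the arm can. A call with a gripper value outside its range is refused whole. The fingers move at their own pace and stop on an object; "force" is the grip in N (left out, the last holds). Time passes only in rows, so rows that do not move let the fingers close. It gives the time, the measured TCP pose, the force, the opening and the grip force at its end, in the units of the state.
- telemetry.state(): the state, without advancing time (a new reading comes with each control period).
- optics.get_image(name): name is "side" or "top" or "wrist"; returns a dict with "pixels" (384x512x3 uint8, blue, green, red), "z_map" (384x512 float32, m along the optical axis (not along the pixel's ray), 0 where there is no reading), "camera_matrix" (3x3 intrinsics, pixels), "pose" (4x4, takes a point from camera to world coordinates). Camera axes: x right, y down, z forward; pixel columns grow to the right and rows downward; lengths in m; the calibration is good to about 2 mm. The wrist camera is an equidistant fisheye: a pixel r from the principal point sees the ray r / f radians off the axis. A picture is of the moment at which its call begins.
- arm.close_job(): hands the job in; it is judged then, once.
The state is a dict: "clock": time; "qpos": joint angles; "qvel": joint speeds; "tau": joint torques, N m; "position": TCP position; "ee_rot": TCP orientation; "contact_force": force on the tool from outside, world axes, zero at the start; "ft_torque": the same for the moment, N m; "opening": opening from 0.0 (shut) to 1.0 (fully open); "grasp_force": force on a finger pad.
Only numpy, scipy, OpenCV 4.12 (cv2) and the standard library are available. Lean on these libraries where they do the work, as an engineer would, in place of code of your own. Each camera call takes 0.05 s, during which the arm holds its last target. There are 200 camera calls.

TASK

The steel locking pin is jammed in the slot on the toolbox lid and keeps the lever from turning. Rock the pin from side to side, well over both ways along the slot, until it is loose, then pull it out and lay it down in the steel tray, lowering it rather than dropping it. Then turn the lever a quarter turn until it snaps fully over to open, and leave the scoop, the cup and the jar where they are.

Things in the scene. Friction and masses are not known exactly. Their poses are not given: they have to be found in the camera images.
- toolbox: Fixed grey steel toolbox, 160 (x) by 300 (y) by 130 mm tall, with a flat lid. Origin under its centre; z up, y along its length, x away from the robot (the toolbox axes). On the lid: the slot with the pin and, at its far side, the lock lever.
- lock (a point): Centre of the slot in the lid, at lid height (130 mm up); toolbox axes. 8 mm to +x and 10 mm to -y of the lid's middle. Slot 15 (x) by 42 (y) mm, its well 55 mm deep with a narrow pocket at the bottom for the pin's round foot, so the pin can lean only along y, about 0.2 rad either way (head about 22 mm).
- pin: Steel locking pin, 128 mm long, about 180 g, upright in the slot, foot 55 mm below the lid. Origin at its foot, z towards the head, x and y as the toolbox's at the start. From the foot up: shoulders 26 mm wide (y) up to 36 mm; neck 12 (x) by 14 (y) mm up to 100 mm; head. Two stiff cheeks close over the shoulders, so it cannot be pulled straight out until they are shoved aside.
- pin_head (a point): Centre of the pin's head, 114 mm from the foot. Head 24 (x) by 22 (y) by 28 mm; it stands 45 to 73 mm above the lid. Leaning the head 22 mm to +y, then 22 mm to -y (about 8 N of push each way) shoves the cheeks aside for good; the loose pin then leans a little and lifts out when held upright (60 mm clears the lid).
- pin_mid (a point): Middle of the pin, 64 mm from its foot.
- cheek_left (a joint): Slide of the brass cheek on the slot's +y side, just below the lid, m: about 0 = tight on the pin's neck, 0.010 = fully shoved aside towards +y. Stays where it is pushed (about 14 N). With 0.007 or more on both cheeks the pin comes out easily.
- cheek_right (a joint): The same for the cheek on the slot's -y side, growing towards -y.
- lever (a joint): Lock lever, rad: 0 = locked, pointing to the toolbox's -y from its pivot, along the slot; 1.57 = open, pointing to the toolbox's -x (to the robot). Turns clockwise seen from above about a vertical pivot 22 mm to +x and 70 mm to +y of lock. Snaps to either end from about half way; at most 4 N at the knob. The standing pin stops it at about 0.15 rad.
- lever_knob (a point): Top centre of the round black knob at the lever's tip: 18 mm in diameter, 100 mm from the pivot, 12 to 36 mm above the lid. The steel bar is 14 mm wide, 13 to 25 mm above the lid; the pivot hub 28 mm across, its top 28 mm above the lid.
- tray: Shallow open steel tray, fixed on the table left or right of the toolbox: 170 (x) by 220 (y) mm, 30 mm tall, walls 4 mm, floor about 4 mm thick. Origin under its centre; z up.
- scoop: The grey plastic scoop, about 200 mm long, lying on the table beside the toolbox (opposite the tray). A bystander.
- cup: The white ceramic espresso cup, 62 mm across, 56 mm tall, standing near the back. A bystander.
- jar: A glass jar, 60 mm across, 90 mm tall, standing near the back. A bystander.

How it is judged:
By the outcome, as a careful person would: the job done as asked, in the order asked, and still so for the second after the job is handed in, with the robot touching nothing.
It also fails if it takes over 67 s, if anything falls off the work surface, if the arm or the gripper's body presses on something with over 40 N, if the wrist force passes 120 N, or if a joint passes its speed limit or range.

## Working session

There is one attempt and no reset: what is moved stays moved. The work goes in short steps, Python scripts to look and compute and a tool call to move; the robot and the scene stay as the last step left them, time stands still between calls to the robot, and variables do not carry over. Pictures are saved under pics/ and viewed, at most 10 in all, crops included, and the job is handed in when it is done.

Besides the shell and the picture viewer there is one more tool, called after "Request:" as name(argument=value, ...), one argument or row to a line, values as JSON. drive_tool: Moves the arm, as the interface text tells. Its arguments: {"type":"object","properties":{"rows":{"type":"array","items":{"type":"object","properties":{"dp":{"type":"array","items":{"type":"number"}},"delta_rot":{"type":"array","items":{"type":"number"}},"claw":{"type":"number"}}}},"force":{"type":"number"}},"required":["rows"]}

```bash
mkdir -p pics; ls; python3 - <<'E'
from rig import telemetry, optics, arm
import cv2, numpy as np
s=telemetry.state(); print({k:np.round(v,4).tolist() for k,v in s.items()}, arm.tip_reach)
for n in("top","side"):
    d=optics.get_image(n); cv2.imwrite(f"pics/{n}0.png",d["pixels"]); np.savez(f"{n}0.npz",**d)
    print(n,d["camera_matrix"].round(1).tolist(),d["pose"].round(3).tolist())
E
```

```text
pics
{'clock': 0.0, 'qpos': [1.21, 0.4238, 1.6307, -0.0, 1.0886, -0.019], 'qvel': [-0.0009, 0.0002, -0.0018, 0.0002, 0.0003, 0.0012], 'tau': [0.0, -55.739, -28.1749, 0.0, 0.0072, -0.0], 'position': [0.2093, 0.5884, 0.2495], 'ee_rot': [0.1701, 0.9854, -0.0008, -0.0001], 'contact_force': [-0.3598, -0.2189, -0.0341], 'ft_torque': [-0.0127, -0.0256, -0.0105], 'grasp_force': 0.0, 'opening': 0.9987} 0.019
top [[366.7, 0.0, 253.4], [0.0, 366.7, 183.6], [0.0, 0.0, 1.0]] [[0.005, -0.988, 0.157, 0.401], [-1.0, -0.007, -0.01, -0.004], [0.011, -0.157, -0.988, 1.178], [0.0, 0.0, 0.0, 1.0]]
side [[441.6, 0.0, 264.0], [0.0, 441.6, 196.3], [0.0, 0.0, 1.0]] [[0.953, -0.233, 0.192, 0.372], [-0.301, -0.7, 0.647, -0.71], [-0.016, -0.675, -0.738, 0.947], [0.0, 0.0, 0.0, 1.0]]
```

View pics/top0.png

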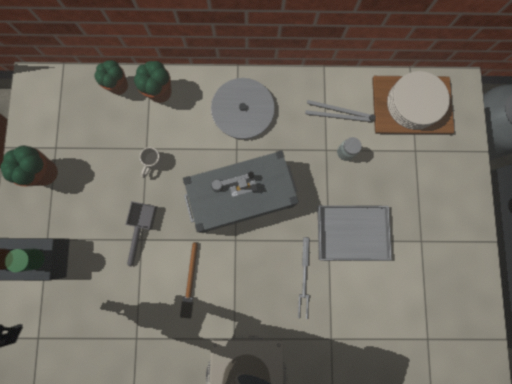

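View pics/side0.png

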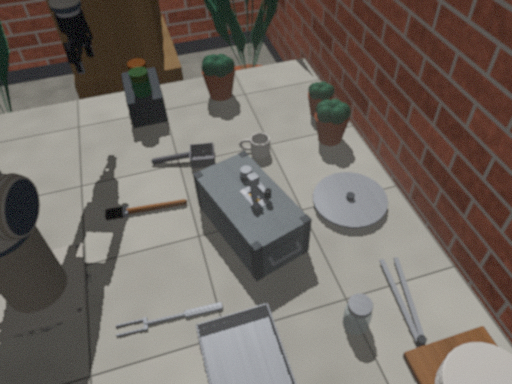

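The top view shows the toolbox at about (240,192), turned by roughly 10–15°, with the hub at (217,185), knob at (251,176) and pin at about (240,187). The tray is at (355,233), to the robot's right. The side view agrees. Next I'll measure with the depth maps.

```bash
cat > h.py <<'E'
import numpy as np, cv2
def cloud(d):
    K=d["camera_matrix"];z=d["z_map"].astype(float);v,u=np.mgrid[:z.shape[0],:z.shape[1]]
    c=np.stack([(u-K[0,2])*z/K[0,0],(v-K[1,2])*z/K[1,1],z],-1)
    w=c@d["pose"][:3,:3].T+d["pose"][:3,3]; w[z==0]=np.nan
    return w
def rect(p):
    return cv2.minAreaRect((p*1000).astype(np.float32))
E
python3 - <<'E'
from h import *
t=dict(np.load("top0.npz"));s=dict(np.load("side0.npz"))
for n,d in(("top",t),("side",s)):
    w=cloud(d);X,Y,Z=w[...,0],w[...,1],w[...,2]
    m=(abs(Z-.13)<.012)&(X>.2)&(X<.65)&(abs(Y)<.3)
    k,l,st,_=cv2.connectedComponentsWithStats(m.astype(np.uint8)); i=1+st[1:,4].argmax(); m=l==i
    print(n,"lid",rect(w[m][:,:2]),np.nanmedian(Z[m]),st[i])
    r=rect(w[m][:,:2]); c=np.array(r[0])/1000
    near=np.hypot(X-c[0],Y-c[1])<.15
    for lo,hi in((.148,.17),(.17,.19),(.19,.215)):
        q=near&(Z>lo)&(Z<hi); print(lo,q.sum(),np.round(rect(w[q][:,:2]),1) if 0 else rect(w[q][:,:2]), w[q].mean(0).round(4))
    g=(Z>.018)&(Z<.045)&(X>.15)&(X<.5)&(Y<-.15)&(Y>-.5)
    k,l,st,_=cv2.connectedComponentsWithStats(g.astype(np.uint8));i=1+st[1:,4].argmax()
    print("tray",rect(w[l==i][:,:2]),np.median(Z[l==i]))
    f=(Z<.012)&(X>.25)&(X<.31)&(Y<-.25)&(Y>-.31);print("floor",np.median(Z[f]))
d=t["pixels"][140:240,170:310];a=cv2.resize(d,None,fx=5.6,fy=5.6,interpolation=2)
cv2.imwrite("pics/c1.png",a[:560])
d=s["pixels"][140:280,180:320];cv2.imwrite("pics/c2.png",cv2.resize(d,None,fx=4.2,fy=4.2,interpolation=2))
E
```

```text
top lid ((548.5833740234375, 23.454254150390625), (163.32522583007812, 302.8158874511719), 16.364938735961914) 0.13038713815732206 [ 183  156  116   76 5351]
0.148 240 ((569.8067016601562, 43.338382720947266), (27.125288009643555, 120.14441680908203), 12.373167991638184) [0.5711 0.0507 0.1573]
0.17 8 ((564.52978515625, 2.6715869903564453), (13.536314010620117, 52.510772705078125), 59.05703353881836) [0.553  0.0105 0.1827]
0.19 76 ((558.5333862304688, 15.746498107910156), (23.83945655822754, 21.55356788635254), 14.655643463134766) [0.5581 0.0157 0.203 ]
tray ((386.77349853515625, -402.34808349609375), (107.63119506835938, 211.51419067382812), 44.990230560302734) 0.028526941056780997
floor -0.00013312230784001677
side lid ((549.2435913085938, 21.570632934570312), (162.9204864501953, 308.8733825683594), 16.52695655822754) 0.1295803530997638 [ 193  151  112  104 5431]
0.148 244 ((567.356201171875, 39.38948440551758), (36.605812072753906, 123.55241394042969), 12.343805313110352) [0.5729 0.0326 0.1574]
0.17 53 ((556.7278442382812, 6.265244483947754), (14.995930671691895, 29.717945098876953), 63.61580276489258) [0.559  0.006  0.1821]
0.19 105 ((559.715087890625, 12.577159881591797), (23.134185791015625, 23.742979049682617), 15.582961082458496) [0.5593 0.0101 0.1999]
tray ((391.2078857421875, -257.7927551269531), (201.5216522216797, 101.89885711669922), 42.25526809692383) 0.02826703643255679
floor -0.0004609750011075331
```

View pics/c1.png

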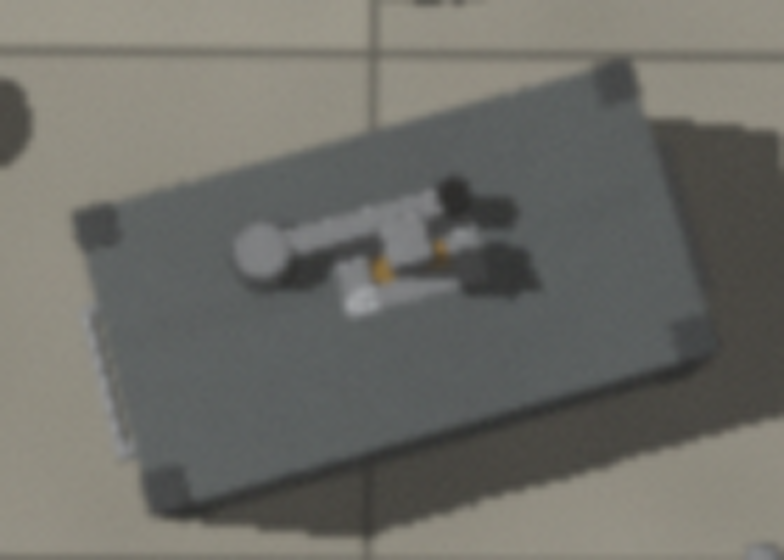

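View pics/c2.png

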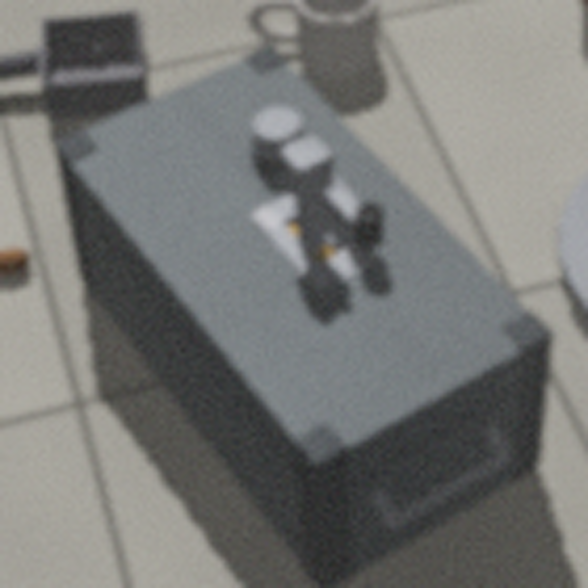

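The crops show the upright pin head over the slot, between the brass cheeks. The bar runs from the hub at crop pixel (262,250) to the black knob at (453,192). The lid pose and head top agree with the sizes given: yaw about 16.4°, lock at about (0.559, 0.015). The tray still needs a clean fit, and I need the arm's target numbers.

```bash
python3 - <<'E'
from h import *
t=dict(np.load("top0.npz"))
w=cloud(t);Z=w[...,2]
m=np.zeros(Z.shape,bool);m[198:270,310:400]=1
a=m&(Z>.02)&(Z<.04);print("rim",rect(w[a][:,:2]),np.median(Z[a]),a.sum())
f=np.zeros_like(m);f[220:248,332:378]=1;print("floor",np.median(Z[f]),w[233,355])
yaw=np.deg2rad(16.2);xh=np.array([np.cos(yaw),np.sin(yaw)]);yh=np.array([-xh[1],xh[0]])
c=np.array([.5489,.0225]);L=c+.008*xh-.010*yh
print("lock",L,"pivot",L+.022*xh+.07*yh,"knob",L+.022*xh-.03*yh,"open knob",L-.078*xh+.07*yh)
k=(Z>.155)&(Z<.175)&(np.hypot(w[...,0]-.59,w[...,1]+.008)<.03)&(t["pixels"].max(-1)<75);print("knob meas",w[k].mean(0),k.sum())
E
```

```text
rim ((432.0163879394531, -332.54559326171875), (222.2185516357422, 170.05914306640625), 89.95384216308594) 0.029405678031222404 410
floor nan [ 0.43014743 -0.34044006  0.00508987]
lock [0.55937226 0.01512899] pivot [0.56096934 0.08848735] knob [ 0.58886845 -0.00754201] open knob [0.46493998 0.06058824]
knob meas [ 0.58742638 -0.0069283   0.16554617] 30
```

```bash
cat >> h.py <<'E'
from scipy.spatial.transform import Rotation as R
yaw=np.deg2rad(16.2);xh=np.array([np.cos(yaw),np.sin(yaw),0]);yh=np.array([-xh[1],xh[0],0]);zh=np.array([0,0,1.])
H=np.array([.5590,.0153,.189])
def ori(yawdeg,tilt):  # tool y horizontal at yawdeg; tilt about tool y (deg)
    a=np.deg2rad(yawdeg);y=np.array([np.cos(a),np.sin(a),0]);x=np.array([-y[1],y[0],0])
    return R.from_matrix(np.stack([x,y,-zh],1))*R.from_euler('y',tilt,degrees=True)
def plan(p0,r0,p1,r1,n):
    rv=(r0.inv()*r1).as_rotvec()/n;step=(np.array(p1)-p0)/n;r=r0;out=[]
    for i in range(n):
        out.append((np.round(r.inv().apply(step)*100,2).tolist(),np.round(rv,3).tolist())); r=r*R.from_rotvec(rv)
    print(n,"const" if np.abs(rv).max()<1e-3 else "");print(*(out[:1] if np.abs(rv).max()<1e-3 else out),sep="\n")
    return np.array(p1),r1
def now():
    from rig import telemetry
    s=telemetry.state();print("t",s["clock"],np.round(s["position"],4),np.round(s["qpos"],2),"F",np.round(s["contact_force"],1),s["opening"],s["grasp_force"])
    return np.array(s["position"]),R.from_quat(s["ee_rot"])
E
python3 - <<'E'
from h import *
p,r=now()
G=ori(16.2,50);d=G.apply([0,0,1]);g=H-.011*d
p,r=plan(p,r,[.35,.42,.36],r,5)
pre=g-.10*d
p,r=plan(p,r,[pre[0],pre[1],.38],ori(16.2,0),14)
p,r=plan(p,r,p,G,6)
p,r=plan(p,r,pre,G,3)
p,r=plan(p,r,g,G,6)
print(pre,g,d)
E
```

```text
t 0.1 [0.2093 0.5884 0.2496] [ 1.21  0.42  1.63 -0.    1.09 -0.02] F [ 0.2 -0.1 -0.5] 0.9992676048012747 0.0
5 const
([-3.78, -2.23, -2.2], [0.0, 0.0, 0.0])
14 
([-2.73, -2.72, -0.14], [-0.0, 0.0, 0.068])
([-2.91, -2.53, -0.14], [-0.0, 0.0, 0.068])
([-3.07, -2.32, -0.14], [-0.0, 0.0, 0.068])
([-3.22, -2.11, -0.14], [-0.0, 0.0, 0.068])
([-3.36, -1.89, -0.14], [-0.0, 0.0, 0.068])
([-3.48, -1.66, -0.14], [-0.0, 0.0, 0.068])
([-3.58, -1.42, -0.14], [-0.0, 0.0, 0.068])
([-3.67, -1.17, -0.14], [-0.0, 0.0, 0.068])
([-3.74, -0.92, -0.14], [-0.0, 0.0, 0.068])
([-3.79, -0.67, -0.14], [-0.0, 0.0, 0.068])
([-3.83, -0.41, -0.14], [-0.0, 0.0, 0.068])
([-3.85, -0.15, -0.14], [-0.0, 0.0, 0.068])
([-3.85, 0.11, -0.14], [-0.0, 0.0, 0.068])
([-3.83, 0.37, -0.14], [-0.0, 0.0, 0.068])
6 
([0.0, 0.0, 0.0], [0.0, 0.145, 0.0])
([0.0, 0.0, 0.0], [0.0, 0.145, 0.0])
([0.0, 0.0, 0.0], [0.0, 0.145, 0.0])
([0.0, 0.0, 0.0], [0.0, 0.145, 0.0])
([0.0, 0.0, 0.0], [0.0, 0.145, 0.0])
([0.0, 0.0, 0.0], [0.0, 0.145, 0.0])
3 const
([-3.06, 0.0, 2.56], [0.0, 0.0, 0.0])
6 const
([0.0, -0.0, 1.67], [0.0, 0.0, 0.0])
[ 0.58272287 -0.06635467  0.26034942] [0.56135092 0.0072081  0.19607066] [-0.21371959  0.73562764 -0.64278761]
```

Request:
drive_tool(
  rows=[
    {"dp":[-3.78,-2.23,-2.2]},
    {"dp":[-3.78,-2.23,-2.2]},
    {"dp":[-3.78,-2.23,-2.2]},
    {"dp":[-3.78,-2.23,-2.2]},
    {"dp":[-3.78,-2.23,-2.2]},
    {"dp":[-2.73,-2.72,-0.14],"delta_rot":[0,0,0.068]},
    {"dp":[-2.91,-2.53,-0.14],"delta_rot":[0,0,0.068]},
    {"dp":[-3.07,-2.32,-0.14],"delta_rot":[0,0,0.068]},
    {"dp":[-3.22,-2.11,-0.14],"delta_rot":[0,0,0.068]},
    {"dp":[-3.36,-1.89,-0.14],"delta_rot":[0,0,0.068]},
    {"dp":[-3.48,-1.66,-0.14],"delta_rot":[0,0,0.068]},
    {"dp":[-3.58,-1.42,-0.14],"delta_rot":[0,0,0.068]},
    {"dp":[-3.67,-1.17,-0.14],"delta_rot":[0,0,0.068]},
    {"dp":[-3.74,-0.92,-0.14],"delta_rot":[0,0,0.068]},
    {"dp":[-3.79,-0.67,-0.14],"delta_rot":[0,0,0.068]},
    {"dp":[-3.83,-0.41,-0.14],"delta_rot":[0,0,0.068]},
    {"dp":[-3.85,-0.15,-0.14],"delta_rot":[0,0,0.068]},
    {"dp":[-3.85,0.11,-0.14],"delta_rot":[0,0,0.068]},
    {"dp":[-3.83,0.37,-0.14],"delta_rot":[0,0,0.068]},
  ],
)

```text
$.rows[0]: bad value
```

Request:
drive_tool(
  rows=[
    {"dp":[0,0,0],"delta_rot":[0,0.145,0],"claw":5},
    {"dp":[0,0,0],"delta_rot":[0,0.145,0],"claw":5},
    {"dp":[0,0,0],"delta_rot":[0,0.145,0],"claw":5},
    {"dp":[0,0,0],"delta_rot":[0,0.145,0],"claw":5},
    {"dp":[0,0,0],"delta_rot":[0,0.145,0],"claw":5},
    {"dp":[0,0,0],"delta_rot":[0,0.145,0],"claw":5},
    {"dp":[0,0,0],"claw":5},
  ],
)

```text
$.rows[6]: bad value
```

```bash
python3 - <<'E'
from h import *
p,r=now()
G=ori(16.2,50);d=G.apply([0,0,1]);g=H-.011*d
print("roterr",(r.inv()*G).as_rotvec().round(3))
p,r=plan(p,r,g-.05*d,G,4)
p,r=plan(p,r,g,G,4)
E
```

```text
t 0.1 [0.2093 0.5884 0.2496] [ 1.21  0.42  1.63 -0.    1.09 -0.02] F [ 0.2 -0.1 -0.5] 0.9992676048012747 0.0
roterr [-0.413  0.806  0.883]
4 
([-13.72, -11.52, 0.55], [-0.103, 0.201, 0.221])
([-15.61, -8.1, -3.45], [-0.103, 0.201, 0.221])
([-15.87, -4.04, -7.28], [-0.103, 0.201, 0.221])
([-14.48, 0.27, -10.56], [-0.103, 0.201, 0.221])
4 const
([0.0, -0.0, 1.25], [0.0, 0.0, 0.0])
```

The tool wants all three keys in every row. Both calls were refused and nothing moved, so I'll resend with full rows.

Request:
drive_tool(
  rows=[
    {"dp":[-3.78,-2.23,-2.2],"delta_rot":[0,0,0],"claw":5},
    {"dp":[-3.78,-2.23,-2.2],"delta_rot":[0,0,0],"claw":5},
    {"dp":[-3.78,-2.23,-2.2],"delta_rot":[0,0,0],"claw":5},
    {"dp":[-3.78,-2.23,-2.2],"delta_rot":[0,0,0],"claw":5},
    {"dp":[-3.78,-2.23,-2.2],"delta_rot":[0,0,0],"claw":5},
    {"dp":[-2.73,-2.72,-0.14],"delta_rot":[0,0,0.068],"claw":5},
    {"dp":[-2.91,-2.53,-0.14],"delta_rot":[0,0,0.068],"claw":5},
    {"dp":[-3.07,-2.32,-0.14],"delta_rot":[0,0,0.068],"claw":5},
    {"dp":[-3.22,-2.11,-0.14],"delta_rot":[0,0,0.068],"claw":5},
    {"dp":[-3.36,-1.89,-0.14],"delta_rot":[0,0,0.068],"claw":5},
    {"dp":[-3.48,-1.66,-0.14],"delta_rot":[0,0,0.068],"claw":5},
    {"dp":[-3.58,-1.42,-0.14],"delta_rot":[0,0,0.068],"claw":5},
    {"dp":[-3.67,-1.17,-0.14],"delta_rot":[0,0,0.068],"claw":5},
    {"dp":[-3.74,-0.92,-0.14],"delta_rot":[0,0,0.068],"claw":5},
    {"dp":[-3.79,-0.67,-0.14],"delta_rot":[0,0,0.068],"claw":5},
    {"dp":[-3.83,-0.41,-0.14],"delta_rot":[0,0,0.068],"claw":5},
    {"dp":[-3.85,-0.15,-0.14],"delta_rot":[0,0,0.068],"claw":5},
    {"dp":[-3.85,0.11,-0.14],"delta_rot":[0,0,0.068],"claw":5},
    {"dp":[-3.83,0.37,-0.14],"delta_rot":[0,0,0.068],"claw":5},
  ],
)

```text
clock: 2.48
position: [0.5818, -0.0678, 0.3796]
ee_rot: [0.604, 0.797, -0.0, -0.0]
contact_force: [0.6, -0.5, 0.1]
opening: 0.583
grasp_force: 0.0
```

Request:
drive_tool(
  rows=[
    {"dp":[0,0,0],"delta_rot":[0,0.145,0],"claw":5},
    {"dp":[0,0,0],"delta_rot":[0,0.145,0],"claw":5},
    {"dp":[0,0,0],"delta_rot":[0,0.145,0],"claw":5},
    {"dp":[0,0,0],"delta_rot":[0,0.145,0],"claw":5},
    {"dp":[0,0,0],"delta_rot":[0,0.145,0],"claw":5},
    {"dp":[0,0,0],"delta_rot":[0,0.145,0],"claw":5},
    {"dp":[0,0,0],"delta_rot":[0,0,0],"claw":5},
  ],
)

```text
clock: 3.35
position: [0.5813, -0.0677, 0.3773]
ee_rot: [0.548, 0.722, 0.253, -0.338]
contact_force: [1.0, 0.4, 0.8]
opening: 0.586
grasp_force: 0.0
```

```bash
python3 - <<'E'
from h import *
p,r=now()
G=ori(16.2,50);d=G.apply([0,0,1]);g=H-.011*d
print("roterr",(r.inv()*G).as_rotvec().round(3))
p,r=plan(p,r,g-.05*d,G,4)
p,r=plan(p,r,g,G,4)
E
```

```text
t 3.35 [ 0.5813 -0.0677  0.3773] [-0.42  0.51  1.43  0.64  1.8  -0.74] F [1.  0.4 0.8] 0.5864377914989971 0.0
roterr [ 0.003  0.001 -0.008]
4 
([-2.22, 0.05, 3.15], [0.001, 0.0, -0.002])
([-2.22, 0.05, 3.15], [0.001, 0.0, -0.002])
([-2.22, 0.05, 3.15], [0.001, 0.0, -0.002])
([-2.22, 0.05, 3.15], [0.001, 0.0, -0.002])
4 const
([0.0, -0.0, 1.25], [0.0, 0.0, 0.0])
```

Request:
drive_tool(
  rows=[
    {"dp":[-2.22,0.05,3.15],"delta_rot":[0,0,-0.002],"claw":5},
    {"dp":[-2.22,0.05,3.15],"delta_rot":[0,0,-0.002],"claw":5},
    {"dp":[-2.22,0.05,3.15],"delta_rot":[0,0,-0.002],"claw":5},
    {"dp":[-2.22,0.05,3.15],"delta_rot":[0,0,-0.002],"claw":5},
    {"dp":[0,0,0],"delta_rot":[0,0,0],"claw":5},
    {"dp":[0,0,0],"delta_rot":[0,0,0],"claw":5},
  ],
)

```text
clock: 4.1
position: [0.5739, -0.0285, 0.2325]
ee_rot: [0.543, 0.727, 0.255, -0.334]
contact_force: [0.5, -0.2, 0.3]
opening: 0.58
grasp_force: 0.0
```

```bash
python3 - <<'E'
from h import *
from rig import optics
p,r=now()
G=ori(16.2,50);d=G.apply([0,0,1]);g=H-.011*d
print("roterr",(r.inv()*G).as_rotvec().round(3))
p,r=plan(p,r,g,G,4)
d=optics.get_image("side");a=d["pixels"][60:300,130:400];cv2.imwrite("pics/s1.png",cv2.resize(a,None,fx=2.4,fy=2.4))
E
```

```text
t 4.1 [ 0.5739 -0.0285  0.2325] [-0.37  0.63  1.58  0.65  1.55 -0.89] F [ 0.5 -0.2  0.3] 0.5797992341376743 0.0
roterr [0.005 0.005 0.006]
4 
([-0.08, -0.06, 1.31], [0.001, 0.001, 0.002])
([-0.08, -0.06, 1.31], [0.001, 0.001, 0.002])
([-0.09, -0.06, 1.31], [0.001, 0.001, 0.002])
([-0.09, -0.05, 1.31], [0.001, 0.001, 0.002])
```

View pics/s1.png

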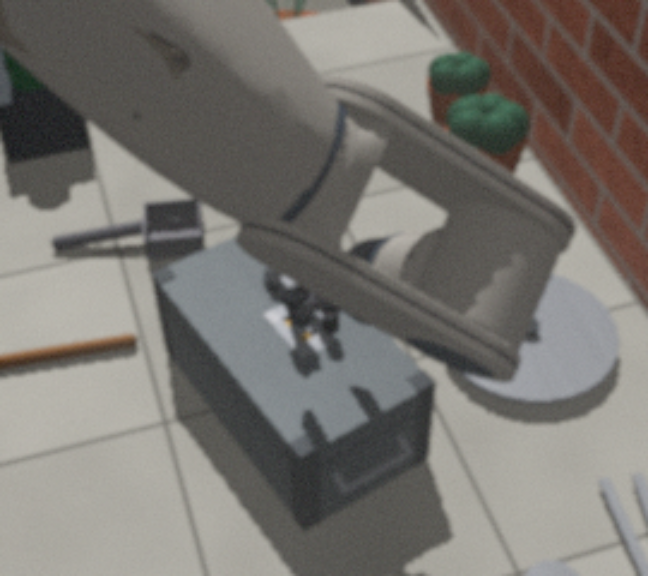

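The arm comes in from the right, leaning, with the pin head near pixel (300,300) and nothing touched. Next: advance and grip.

Request:
drive_tool(
  rows=[
    {"dp":[-0.08,-0.06,1.31],"delta_rot":[0.001,0.001,0.002],"claw":5},
    {"dp":[-0.08,-0.06,1.31],"delta_rot":[0.001,0.001,0.002],"claw":5},
    {"dp":[-0.08,-0.06,1.31],"delta_rot":[0.001,0.001,0.002],"claw":5},
    {"dp":[-0.08,-0.06,1.31],"delta_rot":[0.001,0.001,0.002],"claw":5},
    {"dp":[0,0,0],"delta_rot":[0,0,0],"claw":5},
  ],
)

```text
clock: 4.78
position: [0.5595, 0.0084, 0.1937]
ee_rot: [0.545, 0.723, 0.253, -0.34]
contact_force: [1.0, 1.1, -0.3]
opening: 0.585
grasp_force: 0.0
```

Request:
drive_tool(
  rows=[
    {"dp":[0,0,0],"delta_rot":[0,0,0],"claw":3},
    {"dp":[0,0,0],"delta_rot":[0,0,0],"claw":2},
    {"dp":[0,0,0],"delta_rot":[0,0,0],"claw":1.8},
    {"dp":[0,0,0],"delta_rot":[0,0,0],"claw":1.8},
  ],
  force=80,
)

```text
clock: 5.28
position: [0.5607, 0.0072, 0.195]
ee_rot: [0.545, 0.724, 0.254, -0.338]
contact_force: [1.2, -0.3, 1.9]
opening: 0.267
grasp_force: 78.7
```

```bash
python3 - <<'E'
from h import *
p,r=now()
G=ori(16.2,50);d=G.apply([0,0,1]);g=H-.011*d
print("roterr",(r.inv()*G).as_rotvec().round(3),"poserr tb",[(p-g)@a for a in (xh,yh,zh)])
# lean plan about foot axis xh
foot=np.array([H[0],H[1],.075])
def lean(p,r,a,n):
    k=R.from_rotvec(xh*a/n);rows=[]
    for i in range(n):
        p2=foot+k.apply(p-foot);r2=k*r
        rows.append((np.round(r.inv().apply(p2-p)*100,2).tolist(),np.round((r.inv()*r2).as_rotvec(),3).tolist()));p,r=p2,r2
    print(*rows,sep="\n");return p,r
p1,r1=lean(p,r,-.22,6);print(p1)
E
```

```text
t 5.275 [0.5607 0.0072 0.195 ] [-0.33  0.66  1.65  0.68  1.47 -0.91] F [ 1.2 -0.3  1.9] 0.2666171002877739 78.74645948410034
roterr [ 0.001 -0.001 -0.003] poserr tb [np.float64(-0.0006244105975889276), np.float64(0.00020784508965767027), np.float64(-0.0010866927143683702)]
([0.3, -0.0, 0.32], [-0.0, -0.037, -0.0])
([0.3, -0.0, 0.32], [-0.0, -0.037, -0.0])
([0.3, -0.0, 0.32], [-0.0, -0.037, -0.0])
([0.3, -0.0, 0.32], [-0.0, -0.037, -0.0])
([0.3, -0.0, 0.32], [-0.0, -0.037, -0.0])
([0.3, -0.0, 0.32], [-0.0, -0.037, -0.0])
[0.55333293 0.03256809 0.1938856 ]
```

Request:
drive_tool(
  rows=[
    {"dp":[0.3,0,0.32],"delta_rot":[0,-0.037,0],"claw":1.8},
    {"dp":[0.3,0,0.32],"delta_rot":[0,-0.037,0],"claw":1.8},
    {"dp":[0.3,0,0.32],"delta_rot":[0,-0.037,0],"claw":1.8},
    {"dp":[0.3,0,0.32],"delta_rot":[0,-0.037,0],"claw":1.8},
    {"dp":[0.3,0,0.32],"delta_rot":[0,-0.037,0],"claw":1.8},
    {"dp":[0.3,0,0.32],"delta_rot":[0,-0.037,0],"claw":1.8},
    {"dp":[0,0,0],"delta_rot":[0,0,0],"claw":1.8},
    {"dp":[0,0,0],"delta_rot":[0,0,0],"claw":1.8},
  ],
)

```text
clock: 6.28
position: [0.5541, 0.0313, 0.1945]
ee_rot: [0.57, 0.757, 0.191, -0.254]
contact_force: [0.9, -7.6, 5.9]
opening: 0.262
grasp_force: 79.6
```

```bash
python3 - <<'E'
from h import *
p,r=now()
G=ori(16.2,50);d=G.apply([0,0,1]);g=H-.011*d
print("rot",(G.inv()*r).as_rotvec().round(3),"tb",[((p-g)@a).round(4) for a in (xh,yh,zh)])
E
```

```text
t 6.275 [0.5541 0.0313 0.1945] [-0.24  0.55  1.72  0.58  1.28 -0.8 ] F [ 0.9 -7.6  5.9] 0.2624313928515678 79.60634708404541
rot [-0.002 -0.224  0.002] tb [np.float64(-0.0002), np.float64(0.0252), np.float64(-0.0016)]
```

Request:
drive_tool(
  rows=[
    {"dp":[0.2,0,0.2],"delta_rot":[0,-0.022,0],"claw":1.8},
    {"dp":[0.1,0,0.1],"delta_rot":[0,-0.01,0],"claw":1.8},
    {"dp":[0,0,0],"delta_rot":[0,0,0],"claw":1.8},
  ],
)

```text
clock: 6.65
position: [0.5532, 0.0349, 0.1938]
ee_rot: [0.573, 0.761, 0.182, -0.242]
contact_force: [1.0, -9.8, 5.8]
opening: 0.263
grasp_force: 79.9
```

```bash
python3 - <<'E'
from h import *
p,r=now()
G=ori(16.2,50);d=G.apply([0,0,1]);g=H-.011*d
print("rot",(G.inv()*r).as_rotvec().round(3),"tb",[((p-g)@a).round(4) for a in (xh,yh,zh)])
E
```

```text
t 6.65 [0.5532 0.0349 0.1938] [-0.22  0.54  1.73  0.56  1.25 -0.78] F [ 1.  -9.8  5.8] 0.2634971880622464 79.85957980155945
rot [-0.002 -0.258  0.002] tb [np.float64(-0.0001), np.float64(0.0289), np.float64(-0.0023)]
```

Request:
drive_tool(
  rows=[
    {"dp":[-0.34,0,-0.36],"delta_rot":[0,0.042,0],"claw":1.8},
    {"dp":[-0.34,0,-0.36],"delta_rot":[0,0.042,0],"claw":1.8},
    {"dp":[-0.34,0,-0.36],"delta_rot":[0,0.042,0],"claw":1.8},
    {"dp":[-0.34,0,-0.36],"delta_rot":[0,0.042,0],"claw":1.8},
    {"dp":[-0.34,0,-0.36],"delta_rot":[0,0.042,0],"claw":1.8},
    {"dp":[-0.34,0,-0.36],"delta_rot":[0,0.042,0],"claw":1.8},
    {"dp":[-0.34,0,-0.36],"delta_rot":[0,0.042,0],"claw":1.8},
    {"dp":[-0.34,0,-0.36],"delta_rot":[0,0.042,0],"claw":1.8},
    {"dp":[-0.34,0,-0.36],"delta_rot":[0,0.042,0],"claw":1.8},
    {"dp":[-0.34,0,-0.36],"delta_rot":[0,0.042,0],"claw":1.8},
    {"dp":[-0.34,0,-0.36],"delta_rot":[0,0.042,0],"claw":1.8},
    {"dp":[-0.34,0,-0.36],"delta_rot":[0,0.042,0],"claw":1.8},
    {"dp":[0,0,0],"delta_rot":[0,0,0],"claw":1.8},
    {"dp":[0,0,0],"delta_rot":[0,0,0],"claw":1.8},
  ],
)

```text
clock: 8.4
position: [0.5679, -0.0193, 0.1922]
ee_rot: [0.508, 0.675, 0.321, -0.428]
contact_force: [-1.5, 3.6, 5.2]
opening: 0.263
grasp_force: 79.1
```

```bash
python3 - <<'E'
from h import *
p,r=now()
G=ori(16.2,50);d=G.apply([0,0,1]);g=H-.011*d
print("rot",(G.inv()*r).as_rotvec().round(3),"tb",[((p-g)@a).round(4) for a in (xh,yh,zh)])
E
```

```text
t 8.4 [ 0.5679 -0.0193  0.1922] [-0.41  0.79  1.56  0.78  1.68 -0.98] F [-1.5  3.6  5.2] 0.2634453188236836 79.14824366569519
rot [-0.     0.257  0.003] tb [np.float64(-0.0011), np.float64(-0.0273), np.float64(-0.0039)]
```

Request:
drive_tool(
  rows=[
    {"dp":[-0.09,0,-0.18],"delta_rot":[0,0.01,0],"claw":1.8},
    {"dp":[-0.09,0,-0.18],"delta_rot":[0,0.01,0],"claw":1.8},
    {"dp":[-0.09,0,-0.18],"delta_rot":[0,0,0],"claw":1.8},
    {"dp":[0,0,0],"delta_rot":[0,0,0],"claw":1.8},
  ],
)

```text
clock: 8.9
position: [0.5692, -0.024, 0.1913]
ee_rot: [0.505, 0.67, 0.326, -0.435]
contact_force: [-2.6, 12.0, -0.7]
opening: 0.261
grasp_force: 79.3
```

```bash
python3 - <<'E'
from h import *
p,r=now()
G=ori(16.2,50);d=G.apply([0,0,1]);g=H-.011*d
print("rot",(G.inv()*r).as_rotvec().round(3),"tb",[((p-g)@a).round(4) for a in (xh,yh,zh)])
from rig import optics
d=optics.get_image("top");a=d["pixels"][140:240,170:310];cv2.imwrite("pics/t2.png",cv2.resize(a,None,fx=5,fy=5,interpolation=2))
E
```

```text
t 8.9 [ 0.5692 -0.024   0.1913] [-0.42  0.8   1.55  0.78  1.7  -0.99] F [-2.6 12.  -0.7] 0.26107437335826034 79.34289693832397
rot [0.    0.277 0.003] tb [np.float64(-0.0011), np.float64(-0.0322), np.float64(-0.0048)]
```

View pics/t2.png

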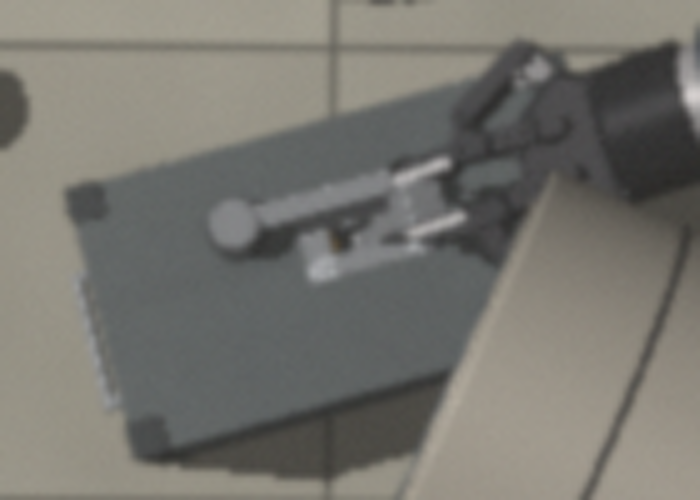

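Top view: the pin head leans fully to -y in the pads at about (430,195). The +y cheek, brass at (340,240), has been pushed towards +y. Next I'll return to upright and do a test lift.

```bash
python3 - <<'E'
from h import *
p,r=now()
G=ori(16.2,50);d=G.apply([0,0,1]);g=H-.011*d-.001*zh
p,r=plan(p,r,g,G,7)
plan(p,r,p+.095*zh,G,10)
E
```

```text
t 8.95 [ 0.5692 -0.024   0.1913] [-0.42  0.8   1.55  0.78  1.7  -0.99] F [-0.7 11.  -0.5] 0.258250207931924 79.34335112571716
7 
([0.24, 0.02, 0.4], [-0.0, -0.04, -0.0])
([0.25, 0.02, 0.39], [-0.0, -0.04, -0.0])
([0.27, 0.02, 0.38], [-0.0, -0.04, -0.0])
([0.28, 0.02, 0.37], [-0.0, -0.04, -0.0])
([0.3, 0.02, 0.35], [-0.0, -0.04, -0.0])
([0.31, 0.02, 0.34], [-0.0, -0.04, -0.0])
([0.32, 0.02, 0.33], [-0.0, -0.04, -0.0])
10 const
([0.73, -0.0, -0.61], [0.0, 0.0, 0.0])
```

Request:
drive_tool(
  rows=[
    {"dp":[0.24,0.02,0.4],"delta_rot":[0,-0.04,0],"claw":1.8},
    {"dp":[0.25,0.02,0.39],"delta_rot":[0,-0.04,0],"claw":1.8},
    {"dp":[0.27,0.02,0.38],"delta_rot":[0,-0.04,0],"claw":1.8},
    {"dp":[0.28,0.02,0.37],"delta_rot":[0,-0.04,0],"claw":1.8},
    {"dp":[0.3,0.02,0.35],"delta_rot":[0,-0.04,0],"claw":1.8},
    {"dp":[0.31,0.02,0.34],"delta_rot":[0,-0.04,0],"claw":1.8},
    {"dp":[0.32,0.02,0.33],"delta_rot":[0,-0.04,0],"claw":1.8},
    {"dp":[0,0,0],"delta_rot":[0,0,0],"claw":1.8},
    {"dp":[0.37,0,-0.31],"delta_rot":[0,0,0],"claw":1.8},
    {"dp":[0.37,0,-0.31],"delta_rot":[0,0,0],"claw":1.8},
    {"dp":[0.37,0,-0.31],"delta_rot":[0,0,0],"claw":1.8},
  ],
)

```text
clock: 10.32
position: [0.5624, 0.0057, 0.2087]
ee_rot: [0.547, 0.725, 0.251, -0.335]
contact_force: [0.6, -0.1, -2.5]
opening: 0.259
grasp_force: 80.5
```

```bash
python3 - <<'E'
from h import *
p,r=now()
G=ori(16.2,50);d=G.apply([0,0,1]);g=H-.011*d
print("rot",(G.inv()*r).as_rotvec().round(3),"tb",[((p-g)@a).round(4) for a in (xh,yh,zh)])
E
```

```text
t 10.325 [0.5624 0.0057 0.2087] [-0.33  0.64  1.64  0.68  1.48 -0.89] F [ 0.6 -0.1 -2.5] 0.2590972145350968 80.49583196640015
rot [-0.001 -0.009  0.004] tb [np.float64(0.0006), np.float64(-0.0018), np.float64(0.0127)]
```

The pin is out of the cheeks: the force is only about its weight. I'll continue the lift and plan the transfer.

Request:
drive_tool(
  rows=[
    {"dp":[0.69,0,-0.58],"delta_rot":[0,0,0],"claw":1.8},
    {"dp":[0.69,0,-0.58],"delta_rot":[0,0,0],"claw":1.8},
    {"dp":[0.69,0,-0.58],"delta_rot":[0,0,0],"claw":1.8},
    {"dp":[0.69,0,-0.58],"delta_rot":[0,0,0],"claw":1.8},
    {"dp":[0.69,0,-0.58],"delta_rot":[0,0,0],"claw":1.8},
    {"dp":[0.69,0,-0.58],"delta_rot":[0,0,0],"claw":1.8},
    {"dp":[0.69,0,-0.58],"delta_rot":[0,0,0],"claw":1.8},
    {"dp":[1.53,0,-1.29],"delta_rot":[0,0,0],"claw":1.8},
    {"dp":[1.53,0,-1.29],"delta_rot":[0,0,0],"claw":1.8},
    {"dp":[1.53,0,-1.29],"delta_rot":[0,0,0],"claw":1.8},
    {"dp":[1.53,0,-1.29],"delta_rot":[0,0,0],"claw":1.8},
  ],
)

```text
clock: 11.7
position: [0.5624, 0.007, 0.3536]
ee_rot: [0.547, 0.725, 0.251, -0.335]
contact_force: [-0.2, -0.2, -3.2]
opening: 0.259
grasp_force: 80.5
```

```bash
python3 - <<'E'
from h import *
p,r=now()
T=ori(0,-40);d=T.apply([0,0,1]);t=np.array([.432,-.302,.0165])-.011*d
print("t",t)
p,r=plan(p,r,[t[0],t[1],.36],ori(0,50),10)
p,r=plan(p,r,p,T,11)
E
```

```text
t 11.7 [0.5624 0.007  0.3536] [-0.33  0.46  1.56  0.68  1.68 -0.73] F [-0.2 -0.2 -3.2] 0.25946724027150875 80.51801204681396
t [ 0.432      -0.29492934  0.02492649]
10 
([-1.61, -2.09, -1.97], [-0.022, 0.001, 0.018])
([-1.64, -2.02, -2.02], [-0.022, 0.001, 0.018])
([-1.67, -1.94, -2.06], [-0.022, 0.001, 0.018])
([-1.71, -1.87, -2.1], [-0.022, 0.001, 0.018])
([-1.74, -1.79, -2.14], [-0.022, 0.001, 0.018])
([-1.77, -1.71, -2.18], [-0.022, 0.001, 0.018])
([-1.79, -1.63, -2.22], [-0.022, 0.001, 0.018])
([-1.82, -1.55, -2.26], [-0.022, 0.001, 0.018])
([-1.85, -1.47, -2.29], [-0.022, 0.001, 0.018])
([-1.87, -1.39, -2.32], [-0.022, 0.001, 0.018])
11 
([0.0, 0.0, 0.0], [0.0, -0.143, 0.0])
([0.0, 0.0, 0.0], [0.0, -0.143, 0.0])
([0.0, 0.0, 0.0], [0.0, -0.143, 0.0])
([0.0, 0.0, 0.0], [0.0, -0.143, 0.0])
([0.0, 0.0, 0.0], [0.0, -0.143, 0.0])
([0.0, 0.0, 0.0], [0.0, -0.143, 0.0])
([0.0, 0.0, 0.0], [0.0, -0.143, 0.0])
([0.0, 0.0, 0.0], [0.0, -0.143, 0.0])
([0.0, 0.0, 0.0], [0.0, -0.143, 0.0])
([0.0, 0.0, 0.0], [0.0, -0.143, 0.0])
([0.0, 0.0, 0.0], [0.0, -0.143, 0.0])
```

Request:
drive_tool(
  rows=[
    {"dp":[-1.61,-2.09,-1.97],"delta_rot":[-0.022,0.001,0.018],"claw":1.8},
    {"dp":[-1.64,-2.02,-2.02],"delta_rot":[-0.022,0.001,0.018],"claw":1.8},
    {"dp":[-1.67,-1.94,-2.06],"delta_rot":[-0.022,0.001,0.018],"claw":1.8},
    {"dp":[-1.71,-1.87,-2.1],"delta_rot":[-0.022,0.001,0.018],"claw":1.8},
    {"dp":[-1.74,-1.79,-2.14],"delta_rot":[-0.022,0.001,0.018],"claw":1.8},
    {"dp":[-1.77,-1.71,-2.18],"delta_rot":[-0.022,0.001,0.018],"claw":1.8},
    {"dp":[-1.79,-1.63,-2.22],"delta_rot":[-0.022,0.001,0.018],"claw":1.8},
    {"dp":[-1.82,-1.55,-2.26],"delta_rot":[-0.022,0.001,0.018],"claw":1.8},
    {"dp":[-1.85,-1.47,-2.29],"delta_rot":[-0.022,0.001,0.018],"claw":1.8},
    {"dp":[-1.87,-1.39,-2.32],"delta_rot":[-0.022,0.001,0.018],"claw":1.8},
  ],
)

```text
clock: 12.95
position: [0.431, -0.2957, 0.3588]
ee_rot: [0.642, 0.639, 0.301, -0.298]
contact_force: [0.1, -0.6, -2.6]
opening: 0.262
grasp_force: 80.5
```

Request:
drive_tool(
  rows=[
    {"dp":[0,0,0],"delta_rot":[0,-0.143,0],"claw":1.8},
    {"dp":[0,0,0],"delta_rot":[0,-0.143,0],"claw":1.8},
    {"dp":[0,0,0],"delta_rot":[0,-0.143,0],"claw":1.8},
    {"dp":[0,0,0],"delta_rot":[0,-0.143,0],"claw":1.8},
    {"dp":[0,0,0],"delta_rot":[0,-0.143,0],"claw":1.8},
    {"dp":[0,0,0],"delta_rot":[0,-0.143,0],"claw":1.8},
    {"dp":[0,0,0],"delta_rot":[0,-0.143,0],"claw":1.8},
    {"dp":[0,0,0],"delta_rot":[0,-0.143,0],"claw":1.8},
    {"dp":[0,0,0],"delta_rot":[0,-0.143,0],"claw":1.8},
    {"dp":[0,0,0],"delta_rot":[0,-0.143,0],"claw":1.8},
    {"dp":[0,0,0],"delta_rot":[0,-0.143,0],"claw":1.8},
    {"dp":[0,0,0],"delta_rot":[0,0,0],"claw":1.8},
  ],
)

```text
clock: 14.45
position: [0.4309, -0.293, 0.3571]
ee_rot: [0.666, 0.664, -0.242, 0.241]
contact_force: [0.6, 0.6, -2.4]
opening: 0.26
grasp_force: 80.5
```

```bash
python3 - <<'E'
from h import *
from rig import optics
p,r=now()
T=ori(0,-40);d=T.apply([0,0,1]);t=np.array([.432,-.302,.0165])-.011*d
print("roterr",(r.inv()*T).as_rotvec().round(3))
p,r=plan(p,r,t+.09*zh,T,7)
p,r=plan(p,r,t+.02*zh,T,6)
for n in("top","side"):
    d=optics.get_image(n);np.savez(n+"3.npz",**d)
    a=d["pixels"][160:290,280:430] if n=="top" else d["pixels"][190:384,150:400]
    cv2.imwrite(f"pics/{n}3.png",cv2.resize(a,None,fx=3,fy=3))
E
```

```text
t 14.45 [ 0.4309 -0.293   0.3571] [-0.28  0.1   1.97 -0.81  1.02  0.14] F [ 0.6  0.6 -2.4] 0.25977512902020244 80.47574400901794
roterr [-0.002 -0.001 -0.002]
7 const
([2.2, 0.02, 2.67], [-0.0, -0.0, -0.0])
6 const
([0.75, 0.0, 0.89], [0.0, 0.0, 0.0])
```

View pics/side3.png

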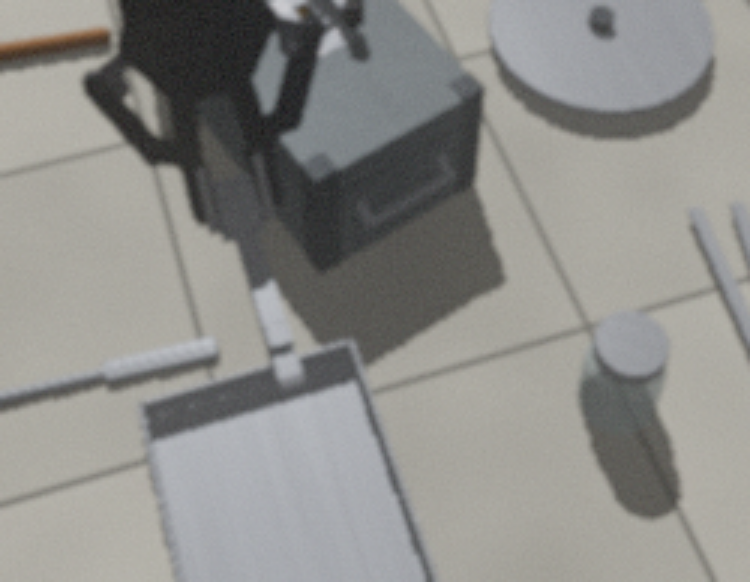

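The pin is held about level at (270,290), foot towards the tray, still high. I'll check its level from depth.

```bash
python3 - <<'E'
from h import *
for n in("top","side"):
    w=cloud(dict(np.load(n+"3.npz")));X,Y,Z=w[...,0],w[...,1],w[...,2]
    m=(abs(X-.432)<.03)&(Z>.27)&(Z<.42)
    for y in np.arange(-.43,-.30,.015):
        q=m&(abs(Y-y)<.0075)
        if q.sum()>2: print(n,round(y,3),"x",X[q].min().round(3),X[q].max().round(3),"ztop",np.percentile(Z[q],[10,50,90]).round(4),q.sum())
E
```

```text
top -0.415 x 0.425 0.436 ztop [0.3504 0.3513 0.3528] 6
top -0.4 x 0.425 0.436 ztop [0.353  0.3543 0.3554] 34
top -0.385 x 0.424 0.436 ztop [0.3573 0.3591 0.3612] 36
top -0.37 x 0.424 0.436 ztop [0.3525 0.3546 0.3571] 44
top -0.355 x 0.424 0.436 ztop [0.3532 0.3544 0.3557] 40
top -0.34 x 0.424 0.435 ztop [0.3525 0.3544 0.3569] 40
top -0.325 x 0.424 0.435 ztop [0.3503 0.3548 0.3565] 40
top -0.31 x 0.411 0.446 ztop [0.3544 0.3586 0.3608] 64
side -0.415 x 0.426 0.438 ztop [0.3457 0.3517 0.3539] 59
side -0.4 x 0.426 0.438 ztop [0.3524 0.3545 0.3557] 88
side -0.385 x 0.426 0.438 ztop [0.3522 0.3594 0.3614] 87
side -0.37 x 0.426 0.438 ztop [0.3528 0.3543 0.3558] 72
side -0.355 x 0.426 0.438 ztop [0.3526 0.3545 0.356 ] 74
side -0.34 x 0.426 0.438 ztop [0.3533 0.3551 0.3565] 70
side -0.325 x 0.426 0.438 ztop [0.3535 0.3553 0.3565] 65
side -0.31 x 0.407 0.457 ztop [0.3501 0.3578 0.3614] 280
```

Request:
drive_tool(
  rows=[
    {"dp":[2.2,0.02,2.67],"delta_rot":[0,0,0],"claw":1.8},
    {"dp":[2.2,0.02,2.67],"delta_rot":[0,0,0],"claw":1.8},
    {"dp":[2.2,0.02,2.67],"delta_rot":[0,0,0],"claw":1.8},
    {"dp":[2.2,0.02,2.67],"delta_rot":[0,0,0],"claw":1.8},
    {"dp":[2.2,0.02,2.67],"delta_rot":[0,0,0],"claw":1.8},
    {"dp":[2.2,0.02,2.67],"delta_rot":[0,0,0],"claw":1.8},
    {"dp":[2.2,0.02,2.67],"delta_rot":[0,0,0],"claw":1.8},
    {"dp":[0.75,0,0.89],"delta_rot":[0,0,0],"claw":1.8},
    {"dp":[0.75,0,0.89],"delta_rot":[0,0,0],"claw":1.8},
    {"dp":[0.75,0,0.89],"delta_rot":[0,0,0],"claw":1.8},
    {"dp":[0.75,0,0.89],"delta_rot":[0,0,0],"claw":1.8},
    {"dp":[0.75,0,0.89],"delta_rot":[0,0,0],"claw":1.8},
    {"dp":[0.75,0,0.89],"delta_rot":[0,0,0],"claw":1.8},
    {"dp":[0,0,0],"delta_rot":[0,0,0],"claw":1.8},
  ],
)

```text
clock: 16.3
position: [0.4438, -0.2908, 0.0568]
ee_rot: [0.67, 0.662, -0.245, 0.229]
contact_force: [-0.2, -0.3, -2.5]
opening: 0.258
grasp_force: 80.5
```

```bash
python3 - <<'E'
from h import *
p,r=now()
print((r.inv()*ori(0,-40)).as_rotvec().round(3))
E
```

```text
t 16.3 [ 0.4438 -0.2908  0.0568] [-0.27  0.67  2.08 -1.31  0.69  0.92] F [-0.2 -0.3 -2.5] 0.2578212631190638 80.45155048370361
[-0.026 -0.015 -0.004]
```

Joint 4 hit its limit (−1.31), leaving the tool about 12 mm off. I'll raise, turn the pin about −25° in yaw to relieve the wrist, and lower again.

```bash
python3 - <<'E'
from h import *
p,r=now()
T=ori(-25,-40);d=T.apply([0,0,1]);t=np.array([.441,-.300,.0165])-.011*d;print(t)
p,r=plan(p,r,p+.06*zh,r,3)
p,r=plan(p,r,[t[0],t[1],.12],T,8)
E
```

```text
t 16.3 [ 0.4438 -0.2908  0.0568] [-0.27  0.67  2.08 -1.31  0.69  0.92] F [-0.2 -0.3 -2.5] 0.2578212631190638 80.45155048370361
[ 0.44398819 -0.2935918   0.02492649]
3 const
([-1.26, -0.03, -1.55], [0.0, 0.0, 0.0])
8 
([-0.05, 0.0, -0.01], [0.032, -0.001, 0.042])
([-0.05, 0.0, -0.01], [0.032, -0.001, 0.042])
([-0.05, 0.01, -0.01], [0.032, -0.001, 0.042])
([-0.05, 0.01, -0.01], [0.032, -0.001, 0.042])
([-0.05, 0.01, -0.01], [0.032, -0.001, 0.042])
([-0.05, 0.01, -0.01], [0.032, -0.001, 0.042])
([-0.05, 0.01, -0.01], [0.032, -0.001, 0.042])
([-0.05, 0.02, -0.01], [0.032, -0.001, 0.042])
```

Request:
drive_tool(
  rows=[
    {"dp":[-1.26,-0.03,-1.55],"delta_rot":[0,0,0],"claw":1.8},
    {"dp":[-1.26,-0.03,-1.55],"delta_rot":[0,0,0],"claw":1.8},
    {"dp":[-1.26,-0.03,-1.55],"delta_rot":[0,0,0],"claw":1.8},
    {"dp":[-0.05,0,-0.01],"delta_rot":[0.032,-0.001,0.042],"claw":1.8},
    {"dp":[-0.05,0,-0.01],"delta_rot":[0.032,-0.001,0.042],"claw":1.8},
    {"dp":[-0.05,0.01,-0.01],"delta_rot":[0.032,-0.001,0.042],"claw":1.8},
    {"dp":[-0.05,0.01,-0.01],"delta_rot":[0.032,-0.001,0.042],"claw":1.8},
    {"dp":[-0.05,0.01,-0.01],"delta_rot":[0.032,-0.001,0.042],"claw":1.8},
    {"dp":[-0.05,0.01,-0.01],"delta_rot":[0.032,-0.001,0.042],"claw":1.8},
    {"dp":[-0.05,0.01,-0.01],"delta_rot":[0.032,-0.001,0.042],"claw":1.8},
    {"dp":[-0.05,0.02,-0.01],"delta_rot":[0.032,-0.001,0.042],"claw":1.8},
    {"dp":[0,0,0],"delta_rot":[0,0,0],"claw":1.8},
  ],
)

```text
clock: 17.8
position: [0.4444, -0.2938, 0.1206]
ee_rot: [0.795, 0.502, -0.288, 0.182]
contact_force: [-0.4, 0.9, -2.9]
opening: 0.263
grasp_force: 80.5
```

```bash
python3 - <<'E'
from h import *
p,r=now()
T=ori(-25,-40);d=T.apply([0,0,1]);t=np.array([.441,-.300,.0165])-.011*d;print(t)
print((r.inv()*T).as_rotvec().round(3))
p,r=plan(p,r,t+.06*zh,T,3)
p,r=plan(p,r,t+.018*zh,T,5)
E
```

```text
t 17.8 [ 0.4444 -0.2938  0.1206] [-0.27  0.6   1.92 -0.87  0.98  0.81] F [-0.4  0.9 -2.9] 0.2632247366795852 80.47232508659363
[ 0.44398819 -0.2935918   0.02492649]
[-0.004 -0.002 -0.005]
3 
([0.76, -0.02, 0.91], [-0.001, -0.001, -0.002])
([0.76, -0.02, 0.91], [-0.001, -0.001, -0.002])
([0.76, -0.02, 0.91], [-0.001, -0.001, -0.002])
5 const
([0.54, 0.0, 0.64], [0.0, 0.0, 0.0])
```

Request:
drive_tool(
  rows=[
    {"dp":[0.76,-0.02,0.91],"delta_rot":[-0.001,-0.001,-0.002],"claw":1.8},
    {"dp":[0.76,-0.02,0.91],"delta_rot":[-0.001,-0.001,-0.002],"claw":1.8},
    {"dp":[0.76,-0.02,0.91],"delta_rot":[-0.001,-0.001,-0.002],"claw":1.8},
    {"dp":[0.54,0,0.64],"delta_rot":[0,0,0],"claw":1.8},
    {"dp":[0.54,0,0.64],"delta_rot":[0,0,0],"claw":1.8},
    {"dp":[0.54,0,0.64],"delta_rot":[0,0,0],"claw":1.8},
    {"dp":[0.54,0,0.64],"delta_rot":[0,0,0],"claw":1.8},
    {"dp":[0.54,0,0.64],"delta_rot":[0,0,0],"claw":1.8},
    {"dp":[0,0,0],"delta_rot":[0,0,0],"claw":1.8},
    {"dp":[0,0,0],"delta_rot":[0,0,0],"claw":1.8},
  ],
)

```text
clock: 19.05
position: [0.4434, -0.2933, 0.0432]
ee_rot: [0.792, 0.506, -0.289, 0.184]
contact_force: [0.5, 0.1, -2.0]
opening: 0.261
grasp_force: 80.5
```

```bash
python3 - <<'E'
from h import *
from rig import optics
p,r=now()
print((r.inv()*ori(-25,-40)).as_rotvec().round(3))
d=optics.get_image("side");w=cloud(d);X,Y,Z=w[...,0],w[...,1],w[...,2]
h=np.array([.441,-.300]);u=np.array([np.sin(np.deg2rad(-25)),-np.cos(np.deg2rad(25))]);v=np.array([-u[1],u[0]])
a=(X-h[0])*u[0]+(Y-h[1])*u[1];b=(X-h[0])*v[0]+(Y-h[1])*v[1]
for s in np.arange(.02,.13,.012):
    q=(abs(a-s)<.006)&(abs(b)<.02)&(Z>.012)
    if q.sum(): print(s.round(3),np.percentile(Z[q],[10,50,90]).round(4),q.sum(),b[q].mean().round(4))
f=(abs(a-.07)<.04)&(abs(b-.05)<.012);print("floor",np.percentile(Z[f],[10,50,90]))
E
```

```text
t 19.05 [ 0.4434 -0.2933  0.0432] [-0.27  0.75  1.92 -0.96  0.89  0.95] F [ 0.5  0.1 -2. ] 0.26094084199308126 80.46855211257935
[-0.     0.001  0.002]
0.02 [0.0384 0.0412 0.0429] 35 0.0012
0.032 [0.0373 0.0413 0.0434] 37 0.0017
0.044 [0.0375 0.0405 0.0424] 38 0.0015
0.056 [0.0355 0.0399 0.0418] 39 0.0017
0.068 [0.0368 0.0398 0.042 ] 38 0.0014
0.08 [0.0343 0.0437 0.0469] 37 0.0022
0.092 [0.0391 0.0447 0.0462] 26 0.0008
floor [0.00190504 0.00373847 0.00540966]
```

Request:
drive_tool(
  rows=[
    {"dp":[0.28,0,0.33],"delta_rot":[0,0,0],"claw":1.8},
    {"dp":[0.28,0,0.33],"delta_rot":[0,0,0],"claw":1.8},
    {"dp":[0.28,0,0.33],"delta_rot":[0,0,0],"claw":1.8},
    {"dp":[0,0,0],"delta_rot":[0,0,0],"claw":1.8},
    {"dp":[0.06,0,0.08],"delta_rot":[0,0,0],"claw":1.8},
    {"dp":[0.06,0,0.08],"delta_rot":[0,0,0],"claw":1.8},
    {"dp":[0,0,0],"delta_rot":[0,0,0],"claw":1.8},
  ],
)

```text
clock: 19.98
position: [0.4433, -0.2933, 0.0282]
ee_rot: [0.792, 0.506, -0.289, 0.183]
contact_force: [-0.7, 0.1, -2.6]
opening: 0.263
grasp_force: 80.5
```

Request:
drive_tool(
  rows=[
    {"dp":[0.06,0,0.08],"delta_rot":[0,0,0],"claw":1.8},
    {"dp":[0.03,0,0.04],"delta_rot":[0,0,0],"claw":1.8},
    {"dp":[0,0,0],"delta_rot":[0,0,0],"claw":1.8},
  ],
)

```text
clock: 20.35
position: [0.4433, -0.2934, 0.0269]
ee_rot: [0.792, 0.505, -0.289, 0.184]
contact_force: [0.6, 0.7, 0.1]
opening: 0.261
grasp_force: 80.7
```

The floor contact shows in the force: it went from −2.6 N to about 0. I'll release gently and back off along the tool.

Request:
drive_tool(
  rows=[
    {"dp":[0.03,0,0.04],"delta_rot":[0,0,0],"claw":1.8},
    {"dp":[0,0,0],"delta_rot":[0,0,0],"claw":2.6},
    {"dp":[0,0,0],"delta_rot":[0,0,0],"claw":3.2},
    {"dp":[0,0,0],"delta_rot":[0,0,0],"claw":4},
    {"dp":[0,0,0],"delta_rot":[0,0,0],"claw":4.5},
    {"dp":[0,0,0],"delta_rot":[0,0,0],"claw":4.5},
    {"dp":[0,0,-1],"delta_rot":[0,0,0],"claw":4.5},
    {"dp":[0,0,-2],"delta_rot":[0,0,0],"claw":4.5},
    {"dp":[0,0,-3],"delta_rot":[0,0,0],"claw":4.5},
    {"dp":[0,0,-4],"delta_rot":[0,0,0],"claw":4.5},
    {"dp":[0,0,-4],"delta_rot":[0,0,0],"claw":4.5},
    {"dp":[-2,0,-3],"delta_rot":[0,0,0],"claw":4.5},
    {"dp":[-2,0,-3],"delta_rot":[0,0,0],"claw":4.5},
    {"dp":[-2,0,-3],"delta_rot":[0,0,0],"claw":4.5},
  ],
)

```text
clock: 22.1
position: [0.4867, -0.1997, 0.2431]
ee_rot: [0.792, 0.506, -0.288, 0.184]
contact_force: [0.0, -0.3, 0.2]
opening: 0.529
grasp_force: 0.0
```

```bash
python3 - <<'E'
from h import *
from rig import optics
p,r=now()
for n in("top","side"):
    d=optics.get_image(n);np.savez(n+"4.npz",**d)
    a=d["pixels"]
    cv2.imwrite(f"pics/{n}4.png",a)
a=cv2.imread("pics/top4.png");b=cv2.imread("pics/side4.png")
cv2.imwrite("pics/c4.png",np.hstack([cv2.resize(a[130:280,160:410],(400,240)),cv2.resize(b[130:384,130:400],(400,376))[136:]]))
# lever sweep plan
L=np.array([.5594,.0151,0]);P=L+.022*xh+.07*yh
V=ori(16.2,0)
z=.130+.028
k0=L+.022*xh-.03*yh
st=k0+.034*xh
p,r=plan(p,r,[st[0]-.03,st[1]-.02,.32],V,14)
E
```

```text
t 22.1 [ 0.4867 -0.1997  0.2431] [-0.08  0.43  1.82 -0.69  1.26  0.69] F [ 0.  -0.3  0.2] 0.5291322553474544 0.0
14 
([0.79, 0.13, -1.38], [-0.018, 0.048, -0.049])
([0.85, 0.2, -1.34], [-0.018, 0.048, -0.049])
([0.9, 0.26, -1.29], [-0.018, 0.048, -0.049])
([0.94, 0.33, -1.24], [-0.018, 0.048, -0.049])
([0.98, 0.4, -1.19], [-0.018, 0.048, -0.049])
([1.02, 0.47, -1.13], [-0.018, 0.048, -0.049])
([1.05, 0.54, -1.08], [-0.018, 0.048, -0.049])
([1.07, 0.61, -1.02], [-0.018, 0.048, -0.049])
([1.08, 0.68, -0.95], [-0.018, 0.048, -0.049])
([1.09, 0.75, -0.89], [-0.018, 0.048, -0.049])
([1.09, 0.82, -0.82], [-0.018, 0.048, -0.049])
([1.09, 0.89, -0.75], [-0.018, 0.048, -0.049])
([1.08, 0.95, -0.69], [-0.018, 0.048, -0.049])
([1.06, 1.02, -0.62], [-0.018, 0.048, -0.049])
```

View pics/c4.png

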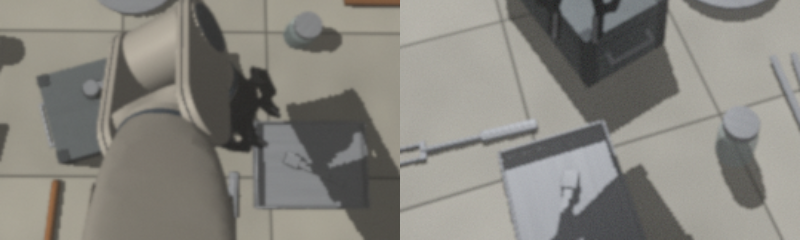

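The pin lies in the tray (left panel about (298,158), right panel (568,187)), and the jar hasn't moved. Next: the lever, with the fingers shut.

Request:
drive_tool(
  rows=[
    {"dp":[0.79,0.13,-1.38],"delta_rot":[-0.018,0.048,-0.049],"claw":0},
    {"dp":[0.85,0.2,-1.34],"delta_rot":[-0.018,0.048,-0.049],"claw":0},
    {"dp":[0.9,0.26,-1.29],"delta_rot":[-0.018,0.048,-0.049],"claw":0},
    {"dp":[0.94,0.33,-1.24],"delta_rot":[-0.018,0.048,-0.049],"claw":0},
    {"dp":[0.98,0.4,-1.19],"delta_rot":[-0.018,0.048,-0.049],"claw":0},
    {"dp":[1.02,0.47,-1.13],"delta_rot":[-0.018,0.048,-0.049],"claw":0},
    {"dp":[1.05,0.54,-1.08],"delta_rot":[-0.018,0.048,-0.049],"claw":0},
    {"dp":[1.07,0.61,-1.02],"delta_rot":[-0.018,0.048,-0.049],"claw":0},
    {"dp":[1.08,0.68,-0.95],"delta_rot":[-0.018,0.048,-0.049],"claw":0},
    {"dp":[1.09,0.75,-0.89],"delta_rot":[-0.018,0.048,-0.049],"claw":0},
    {"dp":[1.09,0.82,-0.82],"delta_rot":[-0.018,0.048,-0.049],"claw":0},
    {"dp":[1.09,0.89,-0.75],"delta_rot":[-0.018,0.048,-0.049],"claw":0},
    {"dp":[1.08,0.95,-0.69],"delta_rot":[-0.018,0.048,-0.049],"claw":0},
    {"dp":[1.06,1.02,-0.62],"delta_rot":[-0.018,0.048,-0.049],"claw":0},
    {"dp":[0,0,0],"delta_rot":[0,0,0],"claw":0},
  ],
  force=40,
)

```text
clock: 24.08
position: [0.5914, -0.019, 0.3183]
ee_rot: [0.601, 0.799, 0.002, -0.001]
contact_force: [0.2, -0.9, 0.2]
opening: 0.002
grasp_force: 0.0
```

```bash
python3 - <<'E'
from h import *
p,r=now()
L=np.array([.5594,.0151,0]);P=L+.022*xh+.07*yh
V=ori(16.2,0);k0=L+.022*xh-.03*yh
st=k0+.036*xh+zh*.158
print((r.inv()*V).as_rotvec().round(3))
p,r=plan(p,r,[st[0],st[1],.22],V,6)
p,r=plan(p,r,st,V,3)
# arc, tool turning clockwise with the lever: face (tool y half ~15-20) trailing
def pose(th,off):
    c,s=np.cos(th),np.sin(th)
    e=-c*yh-s*xh; tb=c*xh-s*yh   # arm dir, backward tangent
    return P+.1*e+off*tb+zh*.158, R.from_rotvec(-zh*th)*V
p2,r2=pose(0,.036);print(p2,st)
n=10
for i in range(1,n+1):
    th=1.3*i/n; q,rq=pose(th,.036-.013*min(1,i/3))
    print(np.round(r2.inv().apply(q-p2)*100,2).tolist(),np.round((r2.inv()*rq).as_rotvec(),3).tolist());p2,r2=q,rq
E
```

```text
t 24.075 [ 0.5914 -0.019   0.3183] [-0.05  0.3   1.64  0.    1.2  -0.34] F [ 0.2 -0.9  0.2] 0.002352398811100422 0.0
[ 0.002 -0.004 -0.001]
6 const
([0.19, 0.61, 1.64], [0.0, -0.001, -0.0])
3 const
([0.0, 0.0, 2.07], [0.0, 0.0, 0.0])
[0.62346677 0.00247267 0.158     ] [0.62346677 0.00247267 0.158     ]
[-0.33, -1.76, 0.0] [0.0, 0.0, 0.13]
[-0.27, -1.75, 0.0] [0.0, 0.0, 0.13]
[-0.21, -1.75, 0.0] [0.0, 0.0, 0.13]
[-0.21, -1.32, 0.0] [0.0, 0.0, 0.13]
[-0.21, -1.32, 0.0] [0.0, 0.0, 0.13]
[-0.21, -1.32, 0.0] [0.0, 0.0, 0.13]
[-0.21, -1.32, 0.0] [0.0, 0.0, 0.13]
[-0.21, -1.32, 0.0] [0.0, 0.0, 0.13]
[-0.21, -1.32, 0.0] [0.0, 0.0, 0.13]
[-0.21, -1.32, 0.0] [0.0, 0.0, 0.13]
```

Request:
drive_tool(
  rows=[
    {"dp":[0.19,0.61,1.64],"delta_rot":[0,0,0],"claw":0},
    {"dp":[0.19,0.61,1.64],"delta_rot":[0,0,0],"claw":0},
    {"dp":[0.19,0.61,1.64],"delta_rot":[0,0,0],"claw":0},
    {"dp":[0.19,0.61,1.64],"delta_rot":[0,0,0],"claw":0},
    {"dp":[0.19,0.61,1.64],"delta_rot":[0,0,0],"claw":0},
    {"dp":[0.19,0.61,1.64],"delta_rot":[0,0,0],"claw":0},
    {"dp":[0,0,2.07],"delta_rot":[0,0,0],"claw":0},
    {"dp":[0,0,2.07],"delta_rot":[0,0,0],"claw":0},
    {"dp":[0,0,2.07],"delta_rot":[0,0,0],"claw":0},
    {"dp":[0,0,0],"delta_rot":[0,0,0],"claw":0},
  ],
)

```text
clock: 25.32
position: [0.6224, 0.0023, 0.1556]
ee_rot: [0.601, 0.799, 0.001, -0.002]
contact_force: [-0.5, 0.0, -0.6]
opening: -0.001
grasp_force: 0.0
```

Request:
drive_tool(
  rows=[
    {"dp":[-0.33,-1.76,0],"delta_rot":[0,0,0.13],"claw":0},
    {"dp":[-0.27,-1.75,0],"delta_rot":[0,0,0.13],"claw":0},
    {"dp":[-0.21,-1.75,0],"delta_rot":[0,0,0.13],"claw":0},
    {"dp":[-0.21,-1.32,0],"delta_rot":[0,0,0.13],"claw":0},
    {"dp":[-0.21,-1.32,0],"delta_rot":[0,0,0.13],"claw":0},
    {"dp":[-0.21,-1.32,0],"delta_rot":[0,0,0.13],"claw":0},
    {"dp":[-0.21,-1.32,0],"delta_rot":[0,0,0.13],"claw":0},
    {"dp":[-0.21,-1.32,0],"delta_rot":[0,0,0.13],"claw":0},
    {"dp":[-0.21,-1.32,0],"delta_rot":[0,0,0.13],"claw":0},
    {"dp":[-0.21,-1.32,0],"delta_rot":[0,0,0.13],"claw":0},
    {"dp":[0,0,0],"delta_rot":[0,0,0],"claw":0},
  ],
)

```text
clock: 26.7
position: [0.4881, 0.0169, 0.1584]
ee_rot: [0.962, 0.273, 0.002, -0.002]
contact_force: [0.5, -0.0, -0.3]
opening: 0.0
grasp_force: 0.0
```

```bash
python3 - <<'E'
from h import *
from rig import optics
p,r=now()
a=optics.get_image("top")["pixels"];b=optics.get_image("side")["pixels"]
cv2.imwrite("pics/c5.png",np.hstack([cv2.resize(a[140:240,170:310],(400,286)),cv2.resize(b[120:290,170:408],(400,286))]))
E
```

```text
t 26.7 [0.4881 0.0169 0.1584] [0.01 0.36 1.99 0.01 0.78 1.02] F [ 0.5 -0.  -0.3] 0.000366628766407647 0.0
```

View pics/c5.png

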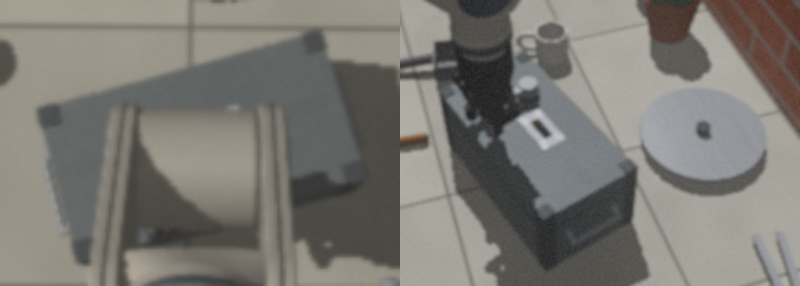

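The lever has left the slot line and the empty slot shows at right-panel (540,128). I'll back off, raise and move aside to check that it is fully open.

Request:
drive_tool(
  rows=[
    {"dp":[0,1,0],"delta_rot":[0,0,0],"claw":0},
    {"dp":[0,0.5,-2],"delta_rot":[0,0,0],"claw":0},
    {"dp":[0,0,-4],"delta_rot":[0,0,0],"claw":0},
    {"dp":[0,0,-4],"delta_rot":[0,0,0],"claw":0},
    {"dp":[0,0,-4],"delta_rot":[0,0,0],"claw":0},
    {"dp":[0,3,-2],"delta_rot":[0,0,0],"claw":0},
    {"dp":[0,4,0],"delta_rot":[0,0,0],"claw":0},
    {"dp":[0,4,0],"delta_rot":[0,0,0],"claw":0},
    {"dp":[0,4,0],"delta_rot":[0,0,0],"claw":0},
    {"dp":[0,4,0],"delta_rot":[0,0,0],"claw":0},
    {"dp":[0,4,0],"delta_rot":[0,0,0],"claw":0},
    {"dp":[0,4,0],"delta_rot":[0,0,0],"claw":0},
    {"dp":[0,0,0],"delta_rot":[0,0,0],"claw":0},
  ],
)

```text
clock: 28.42
position: [0.6382, -0.2301, 0.316]
ee_rot: [0.962, 0.272, 0.001, -0.002]
contact_force: [-0.3, 1.1, -0.8]
opening: -0.002
grasp_force: 0.0
```

```bash
python3 - <<'E'
from h import *
from rig import optics
p,r=now()
d=optics.get_image("top");e=optics.get_image("side");a=d["pixels"];b=e["pixels"]
for D in(d,e):
    w=cloud(D);X,Y,Z=w[...,0],w[...,1],w[...,2]
    L=np.array([.5594,.0151]);P=(L+.022*xh[:2]+.07*yh[:2])
    q=(Z>.146)&(Z<.18)&(np.hypot(X-P[0],Y-P[1])<.14)
    far=q&(np.hypot(X-P[0],Y-P[1])>.05)
    v=w[far][:,:2]-P; m=v.mean(0) if far.sum() else None
    if m is not None: print(far.sum(),"lever angle",np.arctan2(-m@xh[:2],-m@yh[:2]),"max r",np.hypot(*v.T).max())
cv2.imwrite("pics/c6.png",np.hstack([cv2.resize(a[130:280,130:400],(400,222)),cv2.resize(b[110:384,130:400],(400,406))[:222]]) if 0 else np.hstack([cv2.resize(a[130:280,130:330],(400,300)),cv2.resize(b[110:290,150:390],(400,300))]))
E
```

```text
t 28.425 [ 0.6382 -0.2301  0.316 ] [-0.37  0.44  1.44  0.    1.26  0.65] F [-0.3  1.1 -0.8] -0.002264337022320456 0.0
111 lever angle 1.5769988312628327 max r 0.10876474861026086
160 lever angle 1.5086856399694848 max r 0.10837763983079089
```

View pics/c6.png

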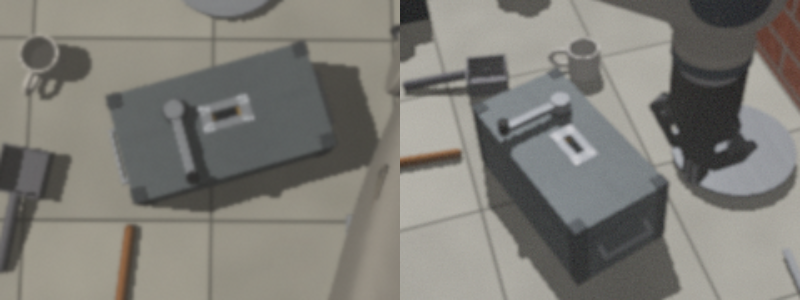

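The lever points to the robot, measured at about 1.57 rad (left panel, hub (175,110), knob (192,177)). The slot is empty, and the cup and scoop haven't moved. The robot is touching nothing, so I'm handing in.

```bash
python3 -c "
from rig import arm
print(arm.close_job())"
```

```text
the job is handed in; nothing more can be done
None
```

The pin was rocked loose both ways, pulled out and lowered into the tray; the lever then snapped fully open (about 1.57 rad) with the scoop, cup and jar left where they were, and the job was handed in at about 28.5 s of the 67 s allowed.

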